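# Clamp a watch case in the thumbwheel holder

### The job

Pick up the round watch case from the green mat and set it flat on the bed of the case holder, in the gap between the white sprung nose and the two steel posts, and let go of it. Then roll the recessed thumbwheel with a fingertip on its exposed rim, pressing only lightly (well under 20 N), until the jaw holds the case against both posts with its sprung nose pushed about half-way back into the jaw. Move the jaw by the wheel only, do not squeeze the case hard, and leave the other things on the bench where they are.

Things in the scene. Friction and masses are not known exactly. Their poses are not given: they have to be found in the camera images.
- case_mid (a point): centre, half-way up, of the loose round steel watch case: a plain disc 40 mm in diameter, 12 mm thick, no lugs or crown, white dial with dark hands on top, 55 to 100 g, lying flat, dial up, among other small things (a smaller steel ring of 30 mm and a wristwatch with a bracelet are not it). z up; its yaw does not matter.
- holder: case holder, fixed to the bench. Aluminium base plate 165 mm long (its x -90 to +75 mm), 70 wide, 14 thick; origin on the underside, x along its length from wheel to posts, z up. At the -x end a grey wheel housing (x -88 to -32 mm, 40 wide, top 34 mm above the underside) with a 14 mm slot for the sunk thumbwheel; then the jaw, the bed (the plate's bare top) and two posts.
- bed_spot (a point): point on the bed (holder x +35, y 0, 14 mm above the underside) under the case's centre when it touches both posts (6 mm thick, tops 30 mm above the underside, holder x +54.6, y +12 and -12 mm); axes as the holder's. case_mid is then 6 mm above it. Set the case down about 3 mm to the -x side: clear of posts and nose (4 mm or more from it); the nose later pushes it home.
- wheel_top (a point): nominal highest point of the thumbwheel's rim: 39 mm above the holder's underside, 5 mm above the housing's top, mid slot (holder x -60, y 0); axes as the holder's. The rim shows over about 25 mm along x. The wheel runs out of true: as it turns, its real top lies up to 1.2 mm above or below this point.
- thumbwheel (a joint): angle (rad) of the knurled steel thumbwheel, 36 mm diameter, 10 wide, axis along holder y. Grows as the exposed rim is rolled towards the posts (holder +x), driving the jaw 3 mm a radian that way; starts at 0 to 1.2, can reach 6.4. Rolling takes 2 to 2.5 N along the rim, 1 N more at half clamping; pressed down with 6 to 12 N a fingertip does not slip. It stays where it is left.
- jaw (a joint): travel of the jaw (m), a steel block 16 mm long, 34 mm wide, its top 30 mm above the holder's underside, driven by the wheel towards the posts (+). At 0 the nose stands 12 mm from a case that is home against the posts. It must not be pushed directly.
- nose (a joint): how far the white sprung nose (14 mm wide, 8 mm high plate on a pin in front of the jaw) is pushed back into the jaw (m): 0 standing out by 8 mm, 0.006 at its stop. It takes 1 N to start and 1.5 N more per mm.
- loupe: bystander: aluminium eye loupe, 32 mm in diameter, 28 mm high; origin at the centre of its underside
- bezel: bystander: small steel ring, 30 mm in diameter, 6 mm high; origin at the centre of its underside
- tray: bystander: turquoise round parts tray, 100 mm in diameter, 18 mm high; origin under its centre
- jar: bystander: small glass jar, 40 mm in diameter, 45 mm high; origin under its centre
- screwdriver: bystander: screwdriver 110 mm long, lying along its x; origin at its middle
- tweezers: bystander: steel tweezers 125 mm long, lying along their x; origin at their middle
- wristwatch: bystander: wristwatch with an open steel bracelet, 183 mm long along its x, 10 mm high; origin under its middle
Things that resemble listed ones, but are neither listed nor needed, are in the scene too. What is shaped like the part that bears case_mid but blue or purple is not meant. There is more than one size of the holder; the one meant has the size given above.

How it is judged:
By the outcome, as a careful person would: the job done as asked, in the order asked, and still so for the second after the job is handed in, with the robot touching nothing.
It also fails if it takes over 72 s, if anything falls off the work surface, if the arm or the gripper's body presses on something with over 40 N, if the wrist force passes 120 N, or if a joint passes its speed limit or range.

### The arm

A 7-joint arm with a two-finger parallel gripper is mounted at the origin on the work surface. World frame = base frame: x ahead of the robot, y to its left, z up, the work surface at z = 0. Lengths are in m, angles in rad, forces in N, time in s.
With the tool pointing down it reaches from about 0.4 to 0.85 m from the base axis. Payload 10.4 kg.
Tool frame: the origin (TCP) lies between the finger pads; the fingertips stand 22 mm ahead of it and the grasp point (between the pads) lies 3 mm ahead of it; z points along the fingers, y is the line along which they close (so a half turn about z gives the same grasp; the last joint's range is limited). The gripper opens to 85 mm and grips with 20 to 120 N. Pads are 22 mm wide; open, the fingers measure 114 mm over their backs; the gripper's body (76 mm by 85 mm) begins 54 mm behind the grasp point. The pads swing forward as they close: fully open they stand 13 mm farther back than shut.
Start: joints at [1.165, 0.332, -0.065, 1.46, 0.022, 1.35, -0.088], TCP at [0.233, -0.58, 0.253] pointing down, gripper open.
Joint ranges: [-2.6, 2.6], [-0.5, 2.12], [-1.47, 1.34], [0.16, 2.42], [-1.27, 4.41], [0.06, 2.06], [-2.6, 2.6]. Speed limits (rad/s): [2.22, 2.22, 2.79, 2.79, 3.14, 3.14, 3.14].

### API

Orientations are given as a unit quaternion [x, y, z, w].
In Python, from workcell import manip, camera, ticket, boxes_of, outline_of gives the robot as it stands.
- The arm moves only by the tool carry_out, never from a script. Its argument "deltas" is a list of rows, each a list of 5 numbers: the shift along the tool's x, y, z as a fraction of full scale, then the turn about the tool's z as a fraction of full scale, then the opening, from -1 (shut) to 1 (fully open), so that 0 is half open. In form: [[tx, ty, tz, spin, gripper], ...]. A call has 1 to 20 rows; each row is the pose to reach, as a shift and turn from the pose commanded when the call began, along the tool's axes at that moment; what a row does not reach only later rows make up. Full scale, the value 1, is 150 mm for a shift and 30 degrees for a turn. A row lasts 1/8 s, in which the tool goes at most 62.5 mm and 10.7 degrees, less where a joint would pass 70% of its speed; a pose out of reach is approached as far as the arm can. A call with a number of a shift or a turn outside -1 to 1 is refused whole. A call with a gripper value outside its range is refused whole. The fingers move at their own pace and stop on an object; "force" is the grip in N (left out, the last holds). Time passes only in rows, so rows that repeat a pose let the fingers close. It gives the time, the measured TCP pose, the force, the opening and the grip force at its end, in the units of the state.
- manip.get_obs(): the state, without advancing time (a new reading comes with each control period).
- camera(name): name is "scene" or "top" or "wrist"; returns a dict with "img" (400x640x3 uint8, red, green, blue), "depth" (400x640 float32, m along the optical axis (not along the pixel's ray), 0 where there is no reading), "vertical_fov" (degrees; the focal length in pixels is half the picture's height over the tangent of half this angle, whatever the lens; pixels are square), "cx", "cy" (the principal point, pixels), "R" (3x3) and "t" (3): a world point X has camera coordinates R X + t. Camera axes: x right, y down, z forward; pixel columns grow to the right and rows downward; lengths in m; the calibration is good to about 2 mm. A picture is of the moment at which its call begins.
- ticket.hand_in(): hands the job in; it is judged then, once.
Trained networks look in a picture, given as the dict that the camera call returned (one of the last four; its "shot" number tells which), for a name from the list of things; names that differ only in an ending like _2 or _b are one class to them, and where a whole thing is asked for, a point or a joint stands for the part that bears it (a point fixed in the world has none). Each returns a list of dicts, best first, with "conf" (0 to 1); they miss things now and then, are a little off and sometimes report something else, mostly with a low value. They report only what shows in the picture. A call takes as long as a camera call. They do not tell look-alikes from the thing itself.
- boxes_of(query, picture): "position" ([x, y, z] in m, in world coordinates, good to about 4 mm: the middle of the surface that is visible of it).
- outline_of(query, picture): "region" (400x640 bool, what is visible of it).
The state is a dict: "clock": time; "joint_pos": joint angles; "joint_velocities": joint speeds; "tau": joint torques, N m; "position": TCP position; "ee_rot": TCP orientation; "ft_force": force on the tool from outside, world axes, zero at the start; "torque": the same for the moment, N m; "grip_width": opening from 0.0 (shut) to 1.0 (fully open); "grasp_force": force on a finger pad.
Only numpy, scipy, OpenCV 4.12 (cv2) and the standard library are available. Lean on these libraries where they do the work, as an engineer would, in place of code of your own. Each camera call takes 0.05 s, during which the arm holds its last target. There are 200 camera calls.

## Working session

There is one attempt and no reset: what is moved stays moved. The work goes in short steps, Python scripts to look and compute and a tool call to move; the robot and the scene stay as the last step left them, time stands still between calls to the robot, and variables do not carry over. Pictures are saved under pics/ and viewed, at most 10 in all, crops included, and the job is handed in when it is done.

Besides the shell and the picture viewer there is one more tool, called after ">>>" by a JSON object that holds its "fn" and its "kwargs", one argument or row to a line. carry_out: Moves the arm, as the interface text tells. Its arguments: {"type":"object","properties":{"deltas":{"type":"array","items":{"type":"array","items":{"type":"number"}}},"force":{"type":"number"}},"required":["deltas"]}

```bash
mkdir -p pics; cat > h.py <<'E'
import numpy as np, cv2
from workcell import manip, camera, ticket, boxes_of, outline_of
def f(p): return 200/np.tan(np.radians(p["vertical_fov"])/2)
def world(p,u,v,z=None):
    # pixel -> world by depth, or on plane z
    R=np.array(p["R"]);t=np.array(p["t"])
    r=np.array([(u-p["cx"])/f(p),(v-p["cy"])/f(p),1.])
    C=-R.T@t; d=R.T@r
    if z is None: return C+d*p["depth"][int(round(v)),int(round(u))]
    return C+d*(z-C[2])/d[2]
def cloud(p):
    v,u=np.mgrid[0:400,0:640]; D=p["depth"]
    X=np.stack([(u-p["cx"])/f(p)*D,(v-p["cy"])/f(p)*D,D],-1)
    return (X-np.array(p["t"]))@np.array(p["R"])
def save(n,im): cv2.imwrite("pics/"+n,cv2.cvtColor(im,cv2.COLOR_RGB2BGR))
E
python3 - <<'E'
from h import *
for n in ["top","scene"]:
    p=camera(n); save(n+"0.png",p["img"])
    print(n,f(p),p["cx"],p["cy"],np.round(p["R"],3).tolist(),np.round(p["t"],3))
    for q in ["case_mid","holder","bezel","wristwatch","thumbwheel","tray","jar","loupe"]:
        print(q,[(np.round(b["position"],3).tolist(),round(b["conf"],2)) for b in boxes_of(q,p)])
print(manip.get_obs())
E
```

```text
top 402.9626864059118 316.8481109361731 192.32242633159444 [[0.011, -1.0, -0.017], [-0.997, -0.01, -0.078], [0.078, 0.018, -0.997]] [0.029 0.504 0.996]
case_mid [([0.691, -0.256, 0.015], 0.67), ([0.594, -0.251, 0.012], 0.63), ([0.632, -0.176, 0.014], 0.57), ([0.539, 0.094, 0.019], 0.51)]
holder [([0.193, 0.367, 0.014], 0.91), ([0.538, 0.097, 0.016], 0.89)]
bezel [([0.759, 0.089, 0.007], 0.74)]
wristwatch [([0.401, -0.295, 0.005], 0.78)]
thumbwheel [([0.13, 0.372, 0.048], 0.64), ([0.495, 0.104, 0.034], 0.53)]
tray [([0.738, -0.063, 0.012], 0.95)]
jar [([0.656, 0.284, 0.046], 0.62), ([0.54, 0.098, 0.016], 0.5)]
loupe [([0.455, -0.14, 0.012], 0.41)]
scene 456.1557307477748 319.7058952041993 200.55396836527615 [[0.581, 0.814, -0.017], [0.437, -0.329, -0.837], [-0.687, 0.479, -0.547]] [-0.303 -0.14   1.641]
case_mid [([0.604, -0.262, 0.013], 0.66), ([0.549, 0.087, 0.019], 0.58), ([0.698, -0.263, 0.012], 0.48), ([0.645, -0.182, 0.014], 0.44)]
holder [([0.548, 0.083, 0.017], 0.82), ([0.2, 0.354, 0.015], 0.77)]
bezel [([0.575, -0.116, 0.01], 0.53)]
wristwatch [([0.41, -0.291, 0.007], 0.79)]
thumbwheel []
tray [([0.729, -0.062, 0.014], 0.76)]
jar [([0.669, 0.275, 0.037], 0.48)]
loupe []
{'clock': 0.9, 'joint_pos': array([ 1.16538032,  0.33219372, -0.06470415,  1.46009449,  0.02156503,
        1.34991177, -0.08850207]), 'joint_velocities': array([-2.57125022e-04,  2.09043964e-03,  1.16828719e-03, -6.73832477e-04,
       -6.75363823e-05,  4.89376966e-04, -3.26401949e-04]), 'tau': array([ 5.08979774e-04, -6.25208259e+01,  4.96788172e-02, -3.91826284e+01,
        1.66913064e-02,  1.86806406e-03,  1.46249340e-05]), 'position': array([ 0.23349373, -0.57976409,  0.25334408]), 'ee_rot': array([9.81737601e-01, 1.90240057e-01, 3.45227486e-05, 3.57830185e-05]), 'ft_force': array([0.63217925, 0.53146838, 0.39307167]), 'torque': array([-0.03795704, -0.05098525, -0.01944285]), 'grasp_force': 0.0, 'grip_width': 1.0024113997859765}
```

View pics/top0.png

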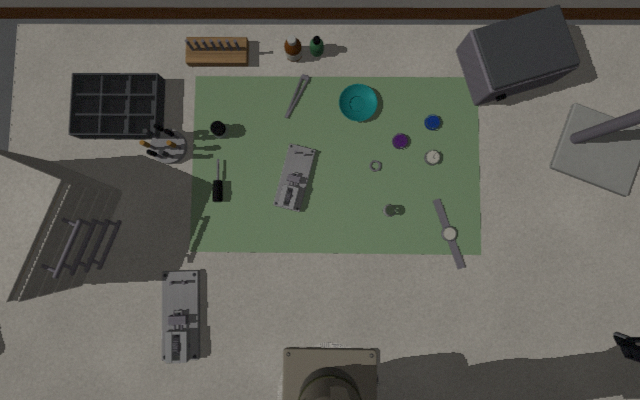

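View pics/scene0.png

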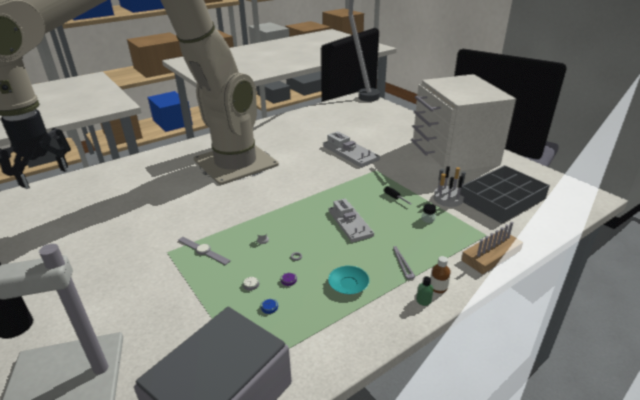

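The top picture shows these candidates:
- White disc at (433,158), which is the case as described.
- Blue disc at (433,122) and purple disc at (401,141), which are decoys.
- Wristwatch head at (449,233).
- Bezel ring at (376,166).

There are two holders: one on the mat at (295,178), about 65 px ≈ 165 mm, and a bigger one at (181,315). I choose the white disc and the mat holder.

```bash
python3 - <<'E'
from h import *
p=camera("top"); P=cloud(p)
a=cv2.resize(p["img"][135:180,405:460],None,fx=7,fy=7,interpolation=cv2.INTER_CUBIC)
b=cv2.resize(p["img"][135:220,265:330],None,fx=5,fy=5,interpolation=cv2.INTER_CUBIC)
c=np.zeros((max(a.shape[0],b.shape[0]),a.shape[1]+b.shape[1],3),np.uint8)
c[:a.shape[0],:a.shape[1]]=a; c[:b.shape[0],a.shape[1]:]=b; save("crop.png",c)
def blob(u0,u1,v0,v1,zlo,zhi):
    S=P[v0:v1,u0:u1].reshape(-1,3); return S[(S[:,2]>zlo)&(S[:,2]<zhi)]
S=blob(418,448,145,172,.006,.03); r=cv2.minAreaRect(S[:,:2].astype(np.float32)*1000); print("case",len(S),S.mean(0),r, S[:,2].max())
S=blob(265,325,140,215,.008,.06); r=cv2.minAreaRect(S[:,:2].astype(np.float32)*1000); print("holder",len(S),r)
S2=S[S[:,2]>.025];print("high",len(S2),S2.mean(0),np.percentile(S[:,2],[5,25,50,75,99]))
S=blob(155,210,262,370,.008,.08); print("other",cv2.minAreaRect(S[:,:2].astype(np.float32)*1000))
S=blob(480,600,80,330,-.02,.02)
print("mat z",np.median(P[100:110,400:420,2]),np.median(P[230:240,330:370,2]))
E
```

```text
case 162 [ 0.59672839 -0.25632175  0.01306101] ((599.65673828125, -267.7926940917969), (37.60089874267578, 59.756431579589844), 14.526816368103027) 0.01902228787548509
holder 1770 ((538.3189086914062, 79.13435363769531), (101.70388793945312, 164.79579162597656), 75.98017883300781)
high 454 [0.50447451 0.10319042 0.0337808 ] [0.01231215 0.01444886 0.01606755 0.02589884 0.03906804]
other ((194.471923828125, 373.4870300292969), (217.5798797607422, 95.22174072265625), 2.0035603046417236)
mat z 0.001107740601280915 0.0010088706699837384
```

View pics/crop.png

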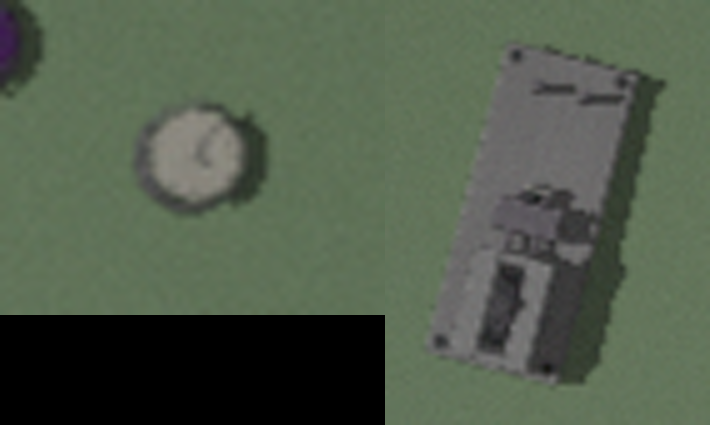

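The crop confirms the white dial with dark hands at about (432,158). The holder's wheel end is toward the robot and its posts point away. I'm moving above the case.

>>> {"fn": "carry_out", "kwargs": {
  "deltas": [
    [0.35,-0.12,0,0,0.2],
    [0.7,-0.25,0,0,0.2],
    [1,-0.37,0,0,0.2]
  ]
}}

```text
clock: 1.32
position: [0.3535, -0.4706, 0.2535]
ee_rot: [0.982, 0.191, 0.0, 0.0]
ft_force: [-0.5, 0.3, 0.3]
grip_width: 0.595
grasp_force: 0.0
```

>>> {"fn": "carry_out", "kwargs": {
  "deltas": [
    [0.35,-0.12,0,0,0.2],
    [0.7,-0.25,0,0,0.2],
    [1,-0.37,0,0,0.2]
  ]
}}

```text
clock: 1.7
position: [0.4718, -0.363, 0.2535]
ee_rot: [0.982, 0.191, 0.0, 0.0]
ft_force: [0.1, 0.4, 0.0]
grip_width: 0.597
grasp_force: 0.0
```

>>> {"fn": "carry_out", "kwargs": {
  "deltas": [
    [0.35,-0.12,0.1,0.33,0.2],
    [0.6,-0.25,0.2,0.66,0.2],
    [0.7,-0.37,0.3,1,0.2],
    [0.7,-0.37,0.3,1,0.2]
  ]
}}

```text
clock: 2.2
position: [0.5474, -0.2716, 0.2072]
ee_rot: [0.998, -0.068, -0.001, -0.001]
ft_force: [-1.3, -1.3, 0.8]
grip_width: 0.595
grasp_force: 0.0
```

```bash
cat >> h.py <<'E'
def go(o,x,y,z,yaw_deg):
    """deltas (fractions) for reaching a pose from state o, tool down"""
    q=o["ee_rot"]; a=2*np.arctan2(q[1],q[0]); c,s=np.cos(a),np.sin(a)
    d=np.array([x,y,z])-o["position"]
    dy=(yaw_deg-np.degrees(a)+180)%360-180
    return np.round([(c*d[0]+s*d[1])/.15,(s*d[0]-c*d[1])/.15,-d[2]/.15,-dy/30],3), round(float(np.degrees(a)),2)
E
python3 - <<'E'
from h import *
p=camera("wrist"); save("w1.png",p["img"]); P=cloud(p)
print(f(p),(-np.array(p["R"]).T@np.array(p["t"])).round(3))
for q in ["case_mid"]:
    for b in boxes_of(q,p): print(b["position"],b["conf"])
    for b in outline_of(q,p):
        m=b["region"]; v,u=np.nonzero(m); e=cv2.fitEllipse(max(cv2.findContours(m.astype(np.uint8),0,1)[0],key=len)); 
        print(b["conf"],len(u),e,world(p,*e[0],.013),np.median(P[m],0))
print(manip.get_obs()["position"])
E
```

```text
337.48407485295854 [ 0.615 -0.281  0.328]
[0.683, -0.261, 0.0119] 0.86
[0.5933, -0.259, 0.0162] 0.66
[0.6367, -0.1787, 0.0179] 0.66
[0.5745, -0.1126, 0.0062] 0.53
0.96 1107 ((296.8813171386719, 125.39936065673828), (34.75176239013672, 35.959163665771484), 139.76182556152344) [ 0.59709477 -0.25730511  0.013     ] [ 0.5978746  -0.25802471  0.01449977]
0.81 1320 ((190.19117736816406, 90.63289642333984), (49.22147750854492, 64.75390625), 98.48277282714844) [ 0.64009577 -0.16775894  0.013     ] [ 0.63845744 -0.17795554  0.01455523]
0.67 1516 ((282.5662841796875, 19.51877212524414), (40.715023040771484, 46.384517669677734), 135.88385009765625) [ 0.68543128 -0.25882597  0.013     ] [ 0.68553789 -0.25901805  0.01447768]
[ 0.5465574  -0.27571123  0.20907711]
```

View pics/w1.png

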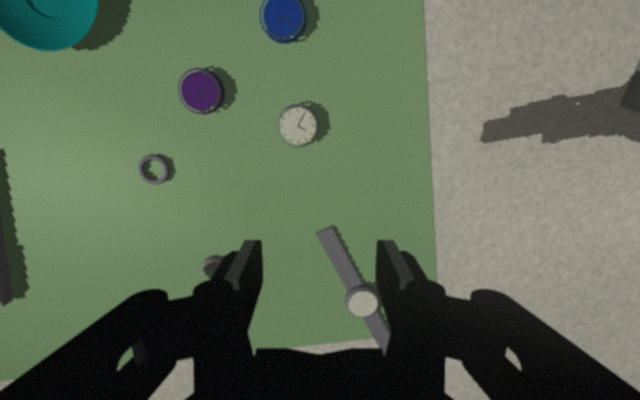

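The wrist view shows the white case at (297,125), the wristwatch at (362,300), and the purple (201,91) and blue (284,18) decoys. I'll read the fingertip depth and work out the approach.

```bash
python3 - <<'E'
from h import *
p=camera("wrist"); P=cloud(p); o=manip.get_obs()
for sl in [np.s_[235:400,190:264],np.s_[235:400,376:450]]:
    S=P[sl].reshape(-1,3); D=p["depth"][sl].ravel(); S=S[(D>.02)&(D<.22)]
    print(len(S),np.percentile(S[:,2],[0,1,5,20]) if len(S) else "", S[S[:,2]<np.percentile(S[:,2],3)].mean(0))
print(o["position"],o["grip_width"], go(o,.5973,-.2575,.05,-8))
E
```

```text
9419 [0.18992413 0.19511111 0.20356912 0.22581534] [ 0.55440722 -0.24839195  0.1959317 ]
9411 [0.1900345  0.19542711 0.20374922 0.22595072] [ 0.54748047 -0.30338698  0.19649711]
[ 0.5465295  -0.27587652  0.20914361] 0.5975867542749661 (array([ 3.180e-01, -1.690e-01,  1.061e+00, -1.000e-03]), -8.04)
```

>>> {"fn": "carry_out", "kwargs": {
  "deltas": [
    [0.32,-0.17,0.3,0,0.2],
    [0.32,-0.17,0.6,0,0.2],
    [0.32,-0.17,0.9,0,0.2],
    [0.32,-0.17,1,0,0.2],
    [0.32,-0.17,1,0,0.2],
    [0.32,-0.17,1,0,0.2]
  ],
  "force": 25
}}

```text
clock: 3.15
position: [0.5992, -0.2565, 0.0608]
ee_rot: [0.998, -0.071, 0.002, 0.001]
ft_force: [0.1, -0.4, -0.6]
grip_width: 0.6
grasp_force: 0.0
```

```bash
python3 - <<'E'
from h import *
p=camera("wrist"); o=manip.get_obs(); save("w2.png",p["img"])
for b in outline_of("case_mid",p):
    m=b["region"]; e=cv2.fitEllipse(max(cv2.findContours(m.astype(np.uint8),0,1)[0],key=len)); print(b["conf"],e,world(p,*e[0],.013))
print(o["position"],go(o,.5973,-.2575,.0235,-8))
E
```

```text
0.91 ((322.1615295410156, 238.63043212890625), (70.59413146972656, 73.87944793701172), 177.96139526367188) [ 0.59690492 -0.25763238  0.013     ]
0.65 ((149.4573516845703, 185.69125366210938), (76.45950317382812, 91.28691864013672), 80.00495910644531) [ 0.6383394 -0.1737377  0.013    ]
0.57 ((298.4093933105469, 56.81282043457031), (81.89413452148438, 88.26950073242188), 172.9676055908203) [ 0.68852929 -0.25923359  0.013     ]
[ 0.59926929 -0.25634406  0.06078367] (array([-0.012,  0.009,  0.249, -0.003]), -8.08)
```

Case confirmed at (0.597, -0.2575). Next I descend and grip it.

>>> {"fn": "carry_out", "kwargs": {
  "deltas": [
    [-0.012,0.009,0.15,0,0.2],
    [-0.012,0.009,0.248,0,0.2],
    [-0.012,0.009,0.248,0,0.2],
    [-0.012,0.009,0.248,0,-0.3],
    [-0.012,0.009,0.248,0,-0.3],
    [-0.012,0.009,0.248,0,-0.3],
    [-0.012,0.009,0.248,0,-0.3]
  ],
  "force": 25
}}

```text
clock: 4.12
position: [0.5975, -0.2569, 0.0229]
ee_rot: [0.998, -0.07, 0.001, 0.0]
ft_force: [-0.4, -0.1, 8.4]
grip_width: 0.452
grasp_force: 29.5
```

>>> {"fn": "carry_out", "kwargs": {
  "deltas": [
    [0,0,-0.2,0,-0.3],
    [0,0,-0.5,0,-0.3],
    [-0.1,-0.2,-0.8,0,-0.3],
    [-0.25,-0.5,-1,0,-0.3],
    [-0.44,-0.76,-1,0,-0.3]
  ]
}}

```text
clock: 4.75
position: [0.5479, -0.1328, 0.1742]
ee_rot: [0.998, -0.07, 0.003, 0.0]
ft_force: [0.1, 1.4, -0.8]
grip_width: 0.451
grasp_force: 25.6
```

>>> {"fn": "carry_out", "kwargs": {
  "deltas": [
    [-0.16,-0.28,-0.1,0,-0.3],
    [-0.3,-0.55,-0.3,0,-0.3],
    [-0.44,-0.78,-0.5,0,-0.3]
  ]
}}

```text
clock: 5.12
position: [0.497, -0.0076, 0.2472]
ee_rot: [0.998, -0.07, 0.0, 0.0]
ft_force: [0.3, -0.5, 0.1]
grip_width: 0.449
grasp_force: 25.6
```

>>> {"fn": "carry_out", "kwargs": {
  "deltas": [
    [-0.16,-0.28,0,0,-0.3],
    [-0.3,-0.55,0,0.15,-0.3],
    [-0.44,-0.78,0,0.27,-0.3],
    [-0.44,-0.78,0,0.27,-0.3],
    [-0.44,-0.78,0,0.27,-0.3]
  ]
}}

```text
clock: 5.75
position: [0.4491, 0.1152, 0.2463]
ee_rot: [0.99, -0.14, 0.0, 0.0]
ft_force: [0.8, -0.2, -1.2]
grip_width: 0.448
grasp_force: 25.6
```

```bash
python3 - <<'E'
from h import *
p=camera("wrist"); save("w3.png",p["img"]); P=cloud(p); o=manip.get_obs(); np.savez("w3.npz",P=P,**{k:p[k] for k in("img","depth","cx","cy","R","t","vertical_fov")})
print(o["position"],o["grip_width"],o["grasp_force"])
for q in ["holder","thumbwheel","jaw","nose"]:
    for b in outline_of(q,p):
        m=b["region"];v,u=np.nonzero(m);print(q,b["conf"],len(u),u.mean(),v.mean(),np.median(P[m],0).round(4))
E
```

```text
[0.44918819 0.11480681 0.24616317] 0.4528564711223286 25.573138701729476
holder 0.77 910 179.58021978021978 376.2164835164835 [0.2354 0.3572 0.0186]
holder 0.72 11430 313.1968503937008 77.80402449693788 [0.538  0.0963 0.0165]
thumbwheel 0.71 372 315.1182795698925 128.24462365591398 [0.493  0.107  0.0388]
jaw 0.61 753 313.3333333333333 76.89243027888446 [0.5377 0.095  0.0321]
```

View pics/w3.png

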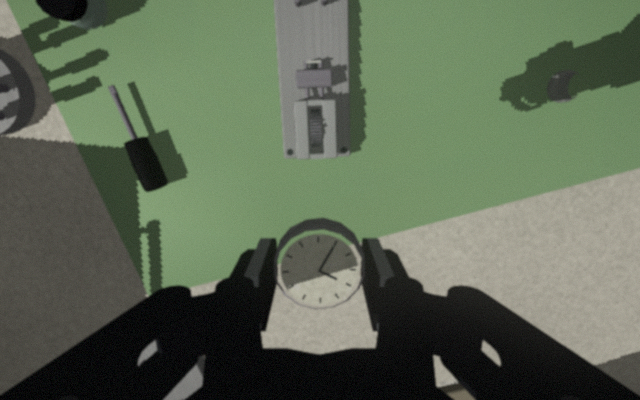

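The case is held with its dial in view at (320,268). The holder spans u 275–350, v 0–158, with the wheel at (316,130), jaw at (313,77) and posts at the top edge. Next I fit the holder's frame.

```bash
python3 - <<'E'
from h import *
d=np.load("w3.npz"); P=d["P"]; d={k:d[k] for k in d.files}
# plate mask by height in the crop, then edges to plane z=plate top
R=P[0:175,255:375]; z=R[...,2]; S=R.reshape(-1,3)
pl=(z>.011)&(z<.020); zt=np.median(z[pl]); print("plate z",zt, "housing",np.median(z[(z>.031)&(z<.037)]),z.max())
m=(z>.008)
m=cv2.morphologyEx(m.astype(np.uint8),cv2.MORPH_OPEN,np.ones((3,3)))
L=[];Rr=[]
for v in range(3,150):
    us=np.nonzero(m[v])[0]
    if len(us)>40:
        L.append(world(d,us[0]+255-.5,v,zt)[:2]); Rr.append(world(d,us[-1]+255+.5,v,zt)[:2])
def line(a): 
    l=cv2.fitLine(np.array(a,np.float32),cv2.DIST_HUBER,0,.001,.001).ravel(); l[:2]*=np.sign(l[0]); return l
l,r=line(L),line(Rr); print(l,r,np.degrees([np.arctan2(l[1],l[0]),np.arctan2(r[1],r[0])]))
yaw=(np.arctan2(l[1],l[0])+np.arctan2(r[1],r[0]))/2; c,s=np.cos(yaw),np.sin(yaw)
ex=np.array([c,s]);ey=np.array([-s,c])
print("width",(l[2:]-r[2:])@ey,"mid y",(l[2:]@ey+r[2:]@ey)/2)
b=[]
for u in range(290,345):
    vs=np.nonzero(m[:,u-255])[0]; b.append(world(d,u,vs[-1]+.5,zt)[:2]@ex)
xb=np.median(b); print("xmin",xb,np.std(b)); 
ym=(l[2:]@ey+r[2:]@ey)/2; O=(xb+.090)*ex+ym*ey
print("origin",O,"yaw",np.degrees(yaw))
H=(S[:,:2]-O)@np.array([ex,ey]).T
def rng(n,sel): print(n,sel.sum(),np.percentile(H[sel],[2,50,98],axis=0).round(4).tolist(),np.median(S[sel,2]).round(4))
rng("housing",(S[:,2]>.0315)&(S[:,2]<.0375)&(H[:,0]<-.033))
rng("wheel",(S[:,2]>.0375)&(H[:,0]<-.033))
rng("jaw",(S[:,2]>.027)&(H[:,0]>-.03)&(H[:,0]<.03))
rng("posts",(S[:,2]>.025)&(H[:,0]>.04))
rng("front",(S[:,2]>.0185)&(S[:,2]<.026)&(H[:,0]>-.03)&(H[:,0]<.03))
E
```

```text
plate z 0.01610437617067114 housing 0.035460929774462614 0.3669415827570118
[ 0.97021383 -0.24225006  0.5484248   0.1289019 ] [ 0.96998966 -0.24314627  0.53443295  0.06060942] [-14.019379 -14.07231 ]
width 0.06964646 mid y 0.22332644
xmin 0.4192559557899186 0.0006076589477781815
origin [0.54823106 0.0930539 ] yaw -14.045844
housing 1724 [[-0.0862, -0.0195], [-0.0595, -0.0003], [-0.0338, 0.0192]] 0.036
wheel 358 [[-0.0824, -0.0145], [-0.0541, -0.0018], [-0.0333, 0.0148]] 0.0401
jaw 692 [[-0.0196, -0.0166], [-0.0113, -0.0004], [0.0029, 0.016]] 0.0322
posts 48 [[0.0524, -0.014], [0.0533, 0.01], [0.055, 0.0144]] 0.0313
front 131 [[-0.0289, -0.0143], [-0.0195, -0.002], [0.0049, 0.0128]] 0.0253
```

Holder fit: origin (0.5482, 0.0931), yaw -14.05°. Width 69.6 mm, housing and posts match the given sizes, and plate top is about 15.5 mm. The target for the case centre is holder x +32, which is (0.5793, 0.0853).

>>> {"fn": "carry_out", "kwargs": {
  "deltas": [
    [0.3,-0.02,0.1,0,-0.3],
    [0.6,-0.04,0.4,-0.07,-0.3],
    [0.888,-0.05,0.7,-0.07,-0.3],
    [0.888,-0.05,0.95,-0.07,-0.3],
    [0.888,-0.05,0.95,-0.07,-0.3],
    [0.888,-0.05,0.95,-0.07,-0.3]
  ]
}}

```text
clock: 6.75
position: [0.5795, 0.0861, 0.1053]
ee_rot: [0.992, -0.122, 0.001, -0.0]
ft_force: [-0.1, 0.2, -0.4]
grip_width: 0.448
grasp_force: 25.6
```

```bash
python3 - <<'E'
from h import *
p=camera("wrist"); save("w4.png",p["img"]); P=cloud(p); o=manip.get_obs()
O=np.array([.54823,.09305]);a=np.radians(-14.05);ex=np.array([np.cos(a),np.sin(a)]);ey=np.array([-ex[1],ex[0]]);B=np.array([ex,ey])
print(o["position"],"tcp in holder",B@(o["position"][:2]-O))
for b in outline_of("case_mid",p):
    m=b["region"]; e=cv2.fitEllipse(max(cv2.findContours(m.astype(np.uint8),0,1)[0],key=len)); zc=np.median(P[m][:,2])
    print(b["conf"],e,zc,B@(world(p,*e[0],zc)[:2]-O), B@(np.median(P[m],0)[:2]-O))
S=P.reshape(-1,3);H=(S[:,:2]-O)@B.T
s=(S[:,2]>.025)&(S[:,2]<.036)&(H[:,0]>.045)&(H[:,0]<.07)&(abs(H[:,1])<.03)
print(s.sum(),np.percentile(H[s],[2,50,98],axis=0),np.median(S[s,2]))
print(go(o,.5793,.0853,.045,-14.05))
E
```

```text
[0.57981669 0.0861351  0.10587204] tcp in holder [0.03232047 0.00096022]
0.95 ((318.2247619628906, 271.3131103515625), (89.74299621582031, 99.89845275878906), 3.1485345363616943) 0.09661937795656564 [0.0311812  0.00142399] [0.03467121 0.00128223]
187 [[ 0.05320407 -0.01472321]
 [ 0.05610297  0.00890379]
 [ 0.05833895  0.01420388]] 0.031603590520393646
(array([-0.002,  0.006,  0.406, -0.   ]), -14.06)
```

View pics/w4.png

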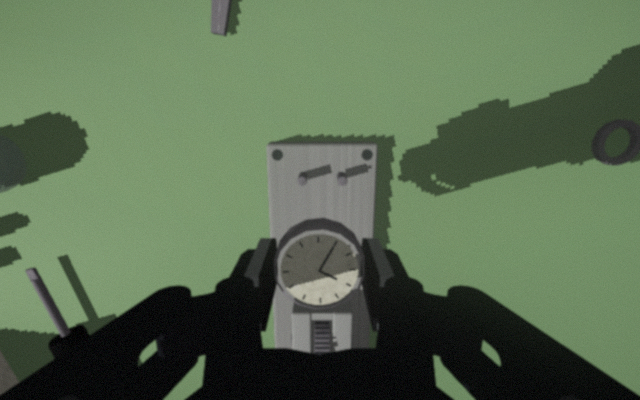

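The case is held over the bed with its dial centre at (320,268). The posts at (303,180) and (343,180) are clear of it. Lowering.

>>> {"fn": "carry_out", "kwargs": {
  "deltas": [
    [0.001,0.006,0.15,0,-0.3],
    [0.001,0.006,0.3,0,-0.3],
    [0.001,0.006,0.4,0,-0.3],
    [0.001,0.006,0.43,0,-0.3],
    [0.001,0.006,0.43,0,-0.3],
    [0.001,0.006,0.43,0,-0.3]
  ]
}}

```text
clock: 7.6
position: [0.5794, 0.085, 0.04]
ee_rot: [0.992, -0.122, 0.001, -0.0]
ft_force: [-0.4, -0.4, -0.6]
grip_width: 0.449
grasp_force: 25.6
```

>>> {"fn": "carry_out", "kwargs": {
  "deltas": [
    [0,0,0.006,0,-0.3],
    [0,0,0.012,0,-0.3],
    [0,0,0.012,0,-0.3]
  ]
}}

```text
clock: 7.98
position: [0.5788, 0.0849, 0.0373]
ee_rot: [0.992, -0.122, -0.0, 0.0]
ft_force: [-0.1, 0.3, -0.4]
grip_width: 0.45
grasp_force: 25.6
```

>>> {"fn": "carry_out", "kwargs": {
  "deltas": [
    [0,0,0.006,0,-0.3],
    [0,0,0.006,0,-0.3]
  ]
}}

```text
clock: 8.22
position: [0.5789, 0.085, 0.0369]
ee_rot: [0.992, -0.122, 0.0, 0.0]
ft_force: [-2.8, 0.2, 5.3]
grip_width: 0.452
grasp_force: 28.8
```

>>> {"fn": "carry_out", "kwargs": {
  "deltas": [
    [0,0,0.004,0,-0.3],
    [0,0,0.004,0,-0.3]
  ]
}}

```text
clock: 8.48
position: [0.5789, 0.0849, 0.0369]
ee_rot: [0.992, -0.122, 0.0, 0.0]
ft_force: [-5.5, -2.1, 11.6]
grip_width: 0.451
grasp_force: 31.9
```

Contact felt. I release gently and rise.

>>> {"fn": "carry_out", "kwargs": {
  "deltas": [
    [0,0,0,0,0.15],
    [0,0,-0.005,0,0.15],
    [0,0,-0.01,0,0.15],
    [0,0,-0.1,0,0.15],
    [0,0,-0.3,0,0.15],
    [0,0,-0.6,0,0.15],
    [-0.3,0,-0.95,0,-0.3],
    [-0.6,0,-1,0,-1],
    [-0.6,0,-1,0,-1],
    [-0.6,0,-1,0,-1]
  ]
}}

```text
clock: 9.72
position: [0.4919, 0.1065, 0.1866]
ee_rot: [0.992, -0.123, 0.001, 0.0]
ft_force: [0.5, -0.2, 0.5]
grip_width: 0.003
grasp_force: 0.0
```

```bash
python3 - <<'E'
from h import *
p=camera("wrist"); save("w5.png",p["img"]); P=cloud(p); o=manip.get_obs()
O=np.array([.54823,.09305]);a=np.radians(-14.05);ex=np.array([np.cos(a),np.sin(a)]);ey=np.array([-ex[1],ex[0]]);B=np.array([ex,ey])
print(o["position"],o["ft_force"],"tcp in holder",B@(o["position"][:2]-O))
for q in ["case_mid","thumbwheel"]:
  for b in outline_of(q,p):
    m=b["region"]; e=cv2.fitEllipse(max(cv2.findContours(m.astype(np.uint8),0,1)[0],key=len)); zc=np.median(P[m][:,2])
    print(q,b["conf"],e,zc,B@(world(p,*e[0],zc)[:2]-O))
S=P.reshape(-1,3);H=(S[:,:2]-O)@B.T
for n,z0,z1,x0,x1,w in [("posts",.026,.036,.045,.07,.03),("case",.024,.032,.008,.05,.03),("jaw",.0285,.036,-.03,.008,.03),("nose",.017,.0285,-.002,.0115,.008),("hous",.033,.037,-.1,-.03,.03),("wheel",.038,.045,-.08,-.04,.01)]:
    s=(S[:,2]>z0)&(S[:,2]<z1)&(H[:,0]>x0)&(H[:,0]<x1)&(abs(H[:,1])<w)
    if s.sum(): print(n,s.sum(),np.percentile(H[s],[1,50,99],axis=0).round(4).tolist(),np.median(S[s,2]).round(4),S[s,2].max())
E
```

```text
[0.49210662 0.10637622 0.18607031] [-0.64553691 -0.58038524  0.40956233] tcp in holder [-0.05767959 -0.00069744]
case_mid 0.7 ((317.46368408203125, 73.09806823730469), (46.12887191772461, 47.50114440917969), 116.16815185546875) 0.028428305113667916 [0.03232304 0.00101049]
thumbwheel 0.94 ((319.0226135253906, 183.86624145507812), (13.079325675964355, 50.80238342285156), 179.67518615722656) 0.038343472064993285 [-0.05393325 -0.00019533]
posts 244 [[0.0453, -0.0145], [0.0507, 0.0006], [0.0576, 0.0141]] 0.0291 0.03364637255427745
case 1746 [[0.0129, -0.0182], [0.0316, 0.0006], [0.0492, 0.0187]] 0.0284 0.030997022943799028
jaw 842 [[-0.019, -0.017], [-0.0111, -0.0002], [-0.0039, 0.0167]] 0.0322 0.03511902534546411
nose 184 [[-0.0019, -0.0075], [0.002, 0.0006], [0.0101, 0.008]] 0.0262 0.028250887753040715
hous 2180 [[-0.0865, -0.0198], [-0.0573, -0.0002], [-0.0314, 0.0194]] 0.0359 0.03699939017207579
wheel 280 [[-0.0676, -0.0051], [-0.0573, -0.0002], [-0.0482, 0.0047]] 0.04 0.042503336206148545
```

View pics/w5.png

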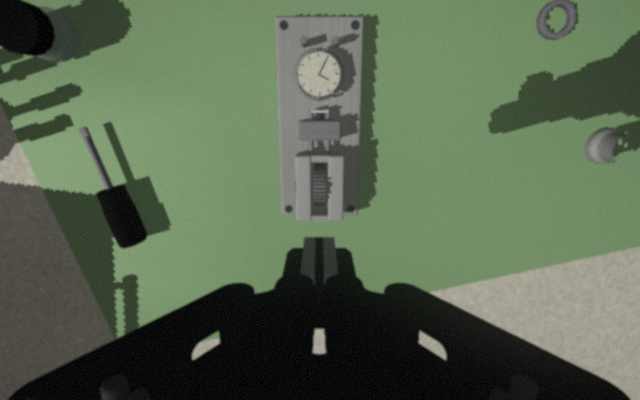

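The case lies flat at (318,73), clear of the posts and nose at about holder x 32. The wheel is at (319,184), and the jaw reads about 1.5 mm of travel. The shut tip now goes down over the back part of the wheel.

>>> {"fn": "carry_out", "kwargs": {
  "deltas": [
    [-0.069,-0.003,0.3,0,-1],
    [-0.069,-0.003,0.6,0,-1],
    [-0.069,-0.003,0.78,0,-1],
    [-0.069,-0.003,0.78,0,-1],
    [-0.069,-0.003,0.78,0,-1]
  ]
}}

```text
clock: 10.5
position: [0.4824, 0.1099, 0.0697]
ee_rot: [0.992, -0.123, 0.0, -0.0]
ft_force: [0.6, 0.7, 1.1]
grip_width: 0.002
grasp_force: 0.0
```

>>> {"fn": "carry_out", "kwargs": {
  "deltas": [
    [0,0,0.01,0,-1],
    [0,0,0.01,0,-1]
  ]
}}

```text
clock: 10.75
position: [0.4821, 0.1098, 0.068]
ee_rot: [0.992, -0.123, 0.001, -0.0]
ft_force: [-0.0, -0.7, -0.3]
grip_width: 0.002
grasp_force: 0.0
```

>>> {"fn": "carry_out", "kwargs": {
  "deltas": [
    [0,0,0.01,0,-1],
    [0,0,0.01,0,-1]
  ]
}}

```text
clock: 11.0
position: [0.4816, 0.1097, 0.0658]
ee_rot: [0.992, -0.122, 0.0, 0.0]
ft_force: [-0.3, -0.1, -1.2]
grip_width: -0.002
grasp_force: 0.0
```

>>> {"fn": "carry_out", "kwargs": {
  "deltas": [
    [0,0,0.008,0,-1],
    [0,0,0.008,0,-1]
  ]
}}

```text
clock: 11.25
position: [0.4815, 0.1097, 0.0645]
ee_rot: [0.992, -0.122, -0.0, 0.0]
ft_force: [-0.1, -0.4, 0.1]
grip_width: 0.002
grasp_force: 0.0
```

>>> {"fn": "carry_out", "kwargs": {
  "deltas": [
    [0,0,0.006,0,-1],
    [0,0,0.006,0,-1]
  ]
}}

```text
clock: 11.5
position: [0.4816, 0.1097, 0.0636]
ee_rot: [0.992, -0.122, -0.0, 0.0]
ft_force: [0.8, 0.1, -0.3]
grip_width: 0.002
grasp_force: 0.0
```

>>> {"fn": "carry_out", "kwargs": {
  "deltas": [
    [0,0,0.004,0,-1],
    [0,0,0.004,0,-1]
  ]
}}

```text
clock: 11.75
position: [0.4816, 0.1097, 0.063]
ee_rot: [0.992, -0.122, -0.0, 0.0]
ft_force: [0.8, -0.7, -0.5]
grip_width: 0.0
grasp_force: 0.0
```

>>> {"fn": "carry_out", "kwargs": {
  "deltas": [
    [0,0,0.005,0,-1],
    [0,0,0.005,0,-1]
  ]
}}

```text
clock: 12.0
position: [0.4817, 0.1098, 0.0625]
ee_rot: [0.992, -0.122, 0.0, 0.0]
ft_force: [0.0, -0.2, 2.4]
grip_width: -0.004
grasp_force: 1.1
```

>>> {"fn": "carry_out", "kwargs": {
  "deltas": [
    [0,0,0.004,0,-1],
    [0,0,0.004,0,-1]
  ]
}}

```text
clock: 12.25
position: [0.4818, 0.1098, 0.0622]
ee_rot: [0.992, -0.122, 0.0, 0.0]
ft_force: [-3.1, -0.7, 8.4]
grip_width: 0.0
grasp_force: 3.9
```

Contact at 8 N. Rolling in small steps with force feedback.

>>> {"fn": "carry_out", "kwargs": {
  "deltas": [
    [0.013,0,0,0,-1],
    [0.027,0,0,0,-1],
    [0.027,0,0,0,-1]
  ]
}}

```text
clock: 12.62
position: [0.4862, 0.1087, 0.0624]
ee_rot: [0.992, -0.123, 0.001, 0.0]
ft_force: [-2.1, -1.1, 7.1]
grip_width: -0.0
grasp_force: 3.8
```

>>> {"fn": "carry_out", "kwargs": {
  "deltas": [
    [0.015,0,0,0,-1],
    [0.03,0,0,0,-1],
    [0.03,0,0,0,-1]
  ]
}}

```text
clock: 13.0
position: [0.4903, 0.1076, 0.0622]
ee_rot: [0.992, -0.123, 0.0, 0.0]
ft_force: [-0.9, -0.7, 6.1]
grip_width: 0.002
grasp_force: 3.0
```

>>> {"fn": "carry_out", "kwargs": {
  "deltas": [
    [0.015,0,0,0,-1],
    [0.03,0,0,0,-1],
    [0.03,0,0,0,-1]
  ]
}}

```text
clock: 13.38
position: [0.4945, 0.1066, 0.062]
ee_rot: [0.992, -0.123, 0.0, 0.0]
ft_force: [0.3, 0.1, 5.6]
grip_width: -0.0
grasp_force: 2.4
```

>>> {"fn": "carry_out", "kwargs": {
  "deltas": [
    [0.015,0,0.001,0,-1],
    [0.03,0,0.002,0,-1],
    [0.03,0,0.002,0,-1]
  ]
}}

```text
clock: 13.75
position: [0.4989, 0.1055, 0.0618]
ee_rot: [0.992, -0.123, 0.0, 0.0]
ft_force: [-1.0, -1.8, 4.8]
grip_width: 0.002
grasp_force: 2.8
```

```bash
cat > chk.py <<'E'
from h import *
import sys
p=camera("wrist"); P=cloud(p); o=manip.get_obs()
if len(sys.argv)>1: save(sys.argv[1],p["img"])
O=np.array([.54823,.09305]);a=np.radians(-14.05);ex=np.array([np.cos(a),np.sin(a)]);ey=np.array([-ex[1],ex[0]]);B=np.array([ex,ey])
print(o["position"],o["ft_force"].round(1),"tcp in holder",B@(o["position"][:2]-O))
S=P.reshape(-1,3);H=(S[:,:2]-O)@B.T
for n,z0,z1,x0,x1,w in [("posts",.030,.036,.045,.07,.03),("case",.025,.0305,.008,.052,.025),("jaw",.0305,.036,-.025,.02,.03),("nose",.017,.027,-.005,.02,.007)]:
    s=(S[:,2]>z0)&(S[:,2]<z1)&(H[:,0]>x0)&(H[:,0]<x1)&(abs(H[:,1])<w)
    if s.sum(): print(n,s.sum(),np.percentile(H[s],[1,5,50,95,99],axis=0)[:,0].round(4).tolist(),np.median(H[s,1]).round(4),np.median(S[s,2]).round(4))
for b in outline_of("case_mid",p):
    m=b["region"]; e=cv2.fitEllipse(max(cv2.findContours(m.astype(np.uint8),0,1)[0],key=len)); print(b["conf"],np.round(e[0]+e[1],1),B@(world(p,*e[0],.0278)[:2]-O))
E
python3 chk.py w6.png
```

```text
[0.49895218 0.10546145 0.06177499] [-1.2 -0.1  5.9] tcp in holder [-5.08167412e-02  7.70452255e-05]
posts 340 [0.0464, 0.0525, 0.0547, 0.0566, 0.0569] 0.0082 0.032
case 5775 [0.0128, 0.0167, 0.0319, 0.0462, 0.0498] -0.0001 0.0284
jaw 2567 [-0.0159, -0.0152, -0.008, -0.0012, -0.0005] -0.0005 0.0321
nose 494 [-0.0006, -0.0004, 0.0039, 0.0124, 0.0144] -0.0001 0.0259
0.94 [319.8  67.   74.8  81.2] [3.20433948e-02 2.78810476e-05]
0.7 [320.9 128.1 163.7 344.7] [ 0.00622612 -0.00047163]
```

View pics/w6.png

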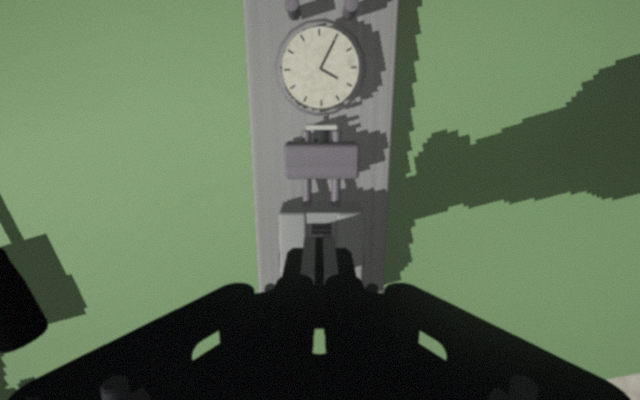

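The roll works: the jaw at (322,160) has moved about 3.5 mm with front edge near -0.5. The case at (320,67) is undisturbed, and the jaw front must reach about +10. Next I lift, return and repeat.

>>> {"fn": "carry_out", "kwargs": {
  "deltas": [
    [0,0,-0.04,0,-1],
    [0,0,-0.04,0,-1],
    [-0.117,0,-0.04,0,-1],
    [-0.117,0,-0.04,0,-1],
    [-0.117,0,-0.01,0,-1],
    [-0.117,0,-0.002,0,-1],
    [-0.117,0,0.002,0,-1],
    [-0.117,0,0.002,0,-1]
  ]
}}

```text
clock: 14.85
position: [0.4821, 0.1095, 0.0615]
ee_rot: [0.992, -0.123, 0.0, 0.0]
ft_force: [-1.5, -0.8, 7.9]
grip_width: -0.005
grasp_force: 3.8
```

>>> {"fn": "carry_out", "kwargs": {
  "deltas": [
    [0.015,0,0.001,0,-1],
    [0.03,0,0.001,0,-1],
    [0.03,0,0.001,0,-1]
  ]
}}

```text
clock: 15.22
position: [0.4869, 0.1083, 0.0617]
ee_rot: [0.992, -0.123, 0.001, 0.0]
ft_force: [-1.6, -1.9, 9.2]
grip_width: -0.001
grasp_force: 4.7
```

>>> {"fn": "carry_out", "kwargs": {
  "deltas": [
    [0.015,0,0,0,-1],
    [0.03,0,0,0,-1],
    [0.03,0,0,0,-1]
  ]
}}

```text
clock: 15.6
position: [0.4913, 0.1072, 0.0617]
ee_rot: [0.992, -0.123, 0.001, 0.0]
ft_force: [-1.8, -1.3, 10.0]
grip_width: 0.0
grasp_force: 4.9
```

>>> {"fn": "carry_out", "kwargs": {
  "deltas": [
    [0.015,0,0,0,-1],
    [0.03,0,0,0,-1],
    [0.03,0,0,0,-1]
  ]
}}

```text
clock: 15.98
position: [0.4957, 0.1061, 0.0618]
ee_rot: [0.992, -0.123, 0.001, 0.0]
ft_force: [-2.4, -2.3, 10.6]
grip_width: 0.0
grasp_force: 5.5
```

>>> {"fn": "carry_out", "kwargs": {
  "deltas": [
    [0.015,0,0,0,-1],
    [0.027,0,0,0,-1],
    [0.027,0,0,0,-1]
  ]
}}

```text
clock: 16.35
position: [0.4997, 0.1052, 0.0617]
ee_rot: [0.992, -0.123, 0.001, 0.0]
ft_force: [-0.9, -1.5, 10.0]
grip_width: 0.0
grasp_force: 4.4
```

>>> {"fn": "carry_out", "kwargs": {
  "deltas": [
    [0,0,-0.04,0,-1],
    [0,0,-0.04,0,-1],
    [-0.119,0,-0.04,0,-1],
    [-0.119,0,-0.04,0,-1],
    [-0.119,0,-0.01,0,-1],
    [-0.119,0,-0.004,0,-1],
    [-0.119,0,-0.002,0,-1],
    [-0.119,0,-0.002,0,-1]
  ]
}}

```text
clock: 17.35
position: [0.4821, 0.1097, 0.0618]
ee_rot: [0.992, -0.123, 0.0, 0.0]
ft_force: [-2.9, -1.7, 10.7]
grip_width: -0.002
grasp_force: 5.1
```

```bash
python3 chk.py
```

```text
[0.48205318 0.10973362 0.06184349] [-2.8 -1.2  9.4] tcp in holder [-0.06824735  0.00011887]
case 5298 [0.009, 0.013, 0.0284, 0.0391, 0.0401] -0.0001 0.0284
jaw 2884 [-0.0131, -0.0122, -0.0049, 0.0018, 0.0026] -0.0005 0.0322
nose 452 [0.0031, 0.0035, 0.0086, 0.0135, 0.0168] -0.0001 0.0259
0.78 [319.5  22.3  91.3 102.2] [0.03206972 0.0001358 ]
```

>>> {"fn": "carry_out", "kwargs": {
  "deltas": [
    [0.015,0,0,0,-1],
    [0.03,0,0,0,-1],
    [0.03,0,0,0,-1]
  ]
}}

```text
clock: 17.82
position: [0.487, 0.1085, 0.0622]
ee_rot: [0.992, -0.123, 0.001, 0.0]
ft_force: [-3.7, -1.9, 12.6]
grip_width: 0.001
grasp_force: 6.4
```

>>> {"fn": "carry_out", "kwargs": {
  "deltas": [
    [0.015,0,-0.002,0,-1],
    [0.03,0,-0.004,0,-1],
    [0.03,0,-0.004,0,-1]
  ]
}}

```text
clock: 18.2
position: [0.4911, 0.1075, 0.0625]
ee_rot: [0.992, -0.123, 0.001, -0.0]
ft_force: [-2.6, -1.5, 9.5]
grip_width: 0.001
grasp_force: 5.2
```

>>> {"fn": "carry_out", "kwargs": {
  "deltas": [
    [0.015,0,-0.001,0,-1],
    [0.03,0,-0.002,0,-1],
    [0.03,0,-0.002,0,-1]
  ]
}}

```text
clock: 18.58
position: [0.4954, 0.1064, 0.0628]
ee_rot: [0.992, -0.123, 0.001, 0.0]
ft_force: [-2.3, -1.4, 11.0]
grip_width: 0.003
grasp_force: 5.2
```

>>> {"fn": "carry_out", "kwargs": {
  "deltas": [
    [0.015,0,-0.001,0,-1],
    [0.027,0,-0.003,0,-1],
    [0.027,0,-0.003,0,-1]
  ]
}}

```text
clock: 18.95
position: [0.4991, 0.1054, 0.0629]
ee_rot: [0.992, -0.123, 0.0, -0.0]
ft_force: [-1.1, -0.3, 5.7]
grip_width: 0.001
grasp_force: 3.1
```

Return for the next stroke, slightly higher, and check.

>>> {"fn": "carry_out", "kwargs": {
  "deltas": [
    [0,0,-0.04,0,-1],
    [0,0,-0.04,0,-1],
    [-0.117,0,-0.04,0,-1],
    [-0.117,0,-0.04,0,-1],
    [-0.117,0,-0.01,0,-1],
    [-0.117,0,-0.004,0,-1],
    [-0.117,0,-0.001,0,-1],
    [-0.117,0,-0.001,0,-1]
  ]
}}

```text
clock: 19.95
position: [0.4818, 0.1096, 0.0631]
ee_rot: [0.992, -0.123, 0.0, 0.0]
ft_force: [-1.2, -0.9, 5.8]
grip_width: 0.004
grasp_force: 2.8
```

```bash
python3 chk.py
```

```text
[0.48182284 0.10961373 0.06310111] [-1.1 -1.   5. ] tcp in holder [-6.84416967e-02 -5.33543066e-05]
case 4929 [0.0096, 0.0133, 0.0294, 0.0394, 0.0402] -0.0003 0.0283
jaw 2823 [-0.0099, -0.0093, -0.0022, 0.0048, 0.0053] -0.0007 0.0322
nose 375 [0.0059, 0.0063, 0.011, 0.0154, 0.0185] -0.0003 0.0258
0.77 [319.5  16.9  90.8 102.3] [ 3.41748285e-02 -4.64320476e-05]
```

>>> {"fn": "carry_out", "kwargs": {
  "deltas": [
    [0.015,0,0,0,-1],
    [0.03,0,0,0,-1],
    [0.03,0,0,0,-1]
  ]
}}

```text
clock: 20.42
position: [0.4864, 0.1084, 0.0634]
ee_rot: [0.992, -0.123, 0.0, 0.0]
ft_force: [-2.4, -1.7, 8.7]
grip_width: 0.003
grasp_force: 4.4
```

>>> {"fn": "carry_out", "kwargs": {
  "deltas": [
    [0.015,0,0,0,-1],
    [0.03,0,-0.001,0,-1],
    [0.03,0,-0.001,0,-1]
  ]
}}

```text
clock: 20.8
position: [0.4909, 0.1073, 0.0636]
ee_rot: [0.992, -0.123, 0.001, 0.0]
ft_force: [-2.4, -2.4, 9.1]
grip_width: 0.0
grasp_force: 4.8
```

>>> {"fn": "carry_out", "kwargs": {
  "deltas": [
    [0.015,0,0,0,-1],
    [0.03,0,-0.001,0,-1],
    [0.03,0,-0.001,0,-1]
  ]
}}

```text
clock: 21.18
position: [0.4953, 0.1063, 0.0638]
ee_rot: [0.992, -0.123, 0.001, 0.0]
ft_force: [-2.5, -2.0, 9.5]
grip_width: 0.002
grasp_force: 5.0
```

>>> {"fn": "carry_out", "kwargs": {
  "deltas": [
    [0.015,0,0,0,-1],
    [0.025,0,0,0,-1],
    [0.025,0,0,0,-1]
  ]
}}

```text
clock: 21.55
position: [0.499, 0.1053, 0.0638]
ee_rot: [0.992, -0.123, 0.001, 0.0]
ft_force: [-0.7, -1.8, 8.6]
grip_width: 0.001
grasp_force: 4.5
```

```bash
python3 chk.py
```

```text
[0.49898918 0.10533209 0.06377319] [-1.  -2.   8.2] tcp in holder [-5.07494517e-02 -3.94581362e-05]
posts 365 [0.0482, 0.0526, 0.0549, 0.057, 0.0574] 0.0043 0.0319
case 5983 [0.0086, 0.0151, 0.0351, 0.0493, 0.0513] -0.0002 0.0283
jaw 2609 [-0.007, -0.0064, 0.0008, 0.0078, 0.0082] -0.0007 0.0322
nose 295 [0.0085, 0.0086, 0.0127, 0.0176, 0.0195] -0.0002 0.026
0.78 [318.8  57.9  87.2  94.1] [0.03600685 0.00028354]
```

```bash
python3 - <<'E'
from h import *
p=camera("wrist"); im=p["img"][0:190,230:410]; save("w7.png",cv2.resize(im,None,fx=3,fy=3,interpolation=cv2.INTER_CUBIC))
np.savez("w7.npz",**{k:p[k] for k in("img","depth","cx","cy","R","t","vertical_fov")})
E
```

```text
(no output)
```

View pics/w7.png

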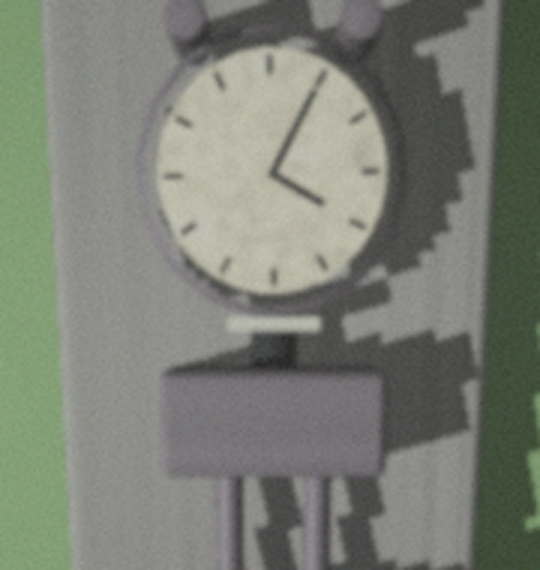

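The crop shows the case touching both posts at (190,30) and (362,25). The nose plate at (272,324) is on the case, and the jaw's front edge is at v≈371. I'll measure the gap.

```bash
python3 - <<'E'
from h import *
p=dict(np.load("w7.npz"))
O=np.array([.54823,.09305]);a=np.radians(-14.05);ex=np.array([np.cos(a),np.sin(a)])
X=lambda u,v,z:round(1000*float(ex@(world(p,230+u/3,v/3,z)[:2]-O)),2)
print("dial c",X(273,171,.0275),"rim near",X(272,311,.0275),"dial edges",X(272,46,.0275),X(272,295,.0275))
print("jaw front",X(272,371,.0315),"rear",X(272,475,.0315),"nose top front/back",X(272,316,.0255),X(272,332,.0255))
D=p["depth"];P=[(v,round(float(world(p,320,v)[2])*1000,1),round(1000*float(ex@(world(p,320,v)[:2]-O)),1)) for v in range(92,132,2)];print(P)
E
```

```text
dial c 36.39 rim near 16.89 dial edges 52.69 19.19
jaw front 8.34 rear -7.15 nose top front/back 16.15 13.8
[(92, 28.5, 21.9), (94, 28.7, 21.0), (96, 28.0, 20.2), (98, 16.1, 19.5), (100, 16.7, 18.5), (102, 28.0, 17.6), (104, 27.6, 16.7), (106, 27.7, 15.9), (108, 27.8, 15.0), (110, 26.4, 14.1), (112, 26.5, 13.2), (114, 26.4, 12.3), (116, 26.2, 11.5), (118, 25.8, 10.5), (120, 26.4, 9.7), (122, 27.2, 8.8), (124, 31.4, 8.2), (126, 31.7, 7.3), (128, 31.9, 6.5), (130, 31.4, 5.6)]
```

The jaw-to-case gap is about 8 mm, so the nose is only just touching. I need about 3 mm more, which is one full 18 mm stroke.

>>> {"fn": "carry_out", "kwargs": {
  "deltas": [
    [0,0,-0.04,0,-1],
    [0,0,-0.04,0,-1],
    [-0.117,0,-0.04,0,-1],
    [-0.117,0,-0.04,0,-1],
    [-0.117,0,-0.01,0,-1],
    [-0.117,0,-0.004,0,-1],
    [-0.117,0,0,0,-1],
    [-0.117,0,0,0,-1]
  ]
}}

```text
clock: 22.7
position: [0.4817, 0.1098, 0.0637]
ee_rot: [0.992, -0.123, 0.0, 0.0]
ft_force: [-3.7, -0.5, 10.8]
grip_width: -0.003
grasp_force: 5.4
```

>>> {"fn": "carry_out", "kwargs": {
  "deltas": [
    [0.015,0,0,0,-1],
    [0.03,0,0,0,-1],
    [0.03,0,0,0,-1]
  ]
}}

```text
clock: 23.08
position: [0.4867, 0.1085, 0.064]
ee_rot: [0.992, -0.123, 0.001, 0.0]
ft_force: [-2.4, -2.1, 11.4]
grip_width: -0.002
grasp_force: 5.9
```

>>> {"fn": "carry_out", "kwargs": {
  "deltas": [
    [0.015,0,0,0,-1],
    [0.03,0,0,0,-1],
    [0.03,0,0,0,-1]
  ]
}}

```text
clock: 23.45
position: [0.4911, 0.1075, 0.0641]
ee_rot: [0.992, -0.123, 0.001, 0.0]
ft_force: [-2.2, -2.7, 11.3]
grip_width: 0.0
grasp_force: 6.0
```

>>> {"fn": "carry_out", "kwargs": {
  "deltas": [
    [0.015,0,0,0,-1],
    [0.03,0,0,0,-1],
    [0.03,0,0,0,-1]
  ]
}}

```text
clock: 23.82
position: [0.4954, 0.1064, 0.064]
ee_rot: [0.992, -0.123, 0.001, 0.0]
ft_force: [-1.9, -1.6, 11.6]
grip_width: -0.006
grasp_force: 5.9
```

>>> {"fn": "carry_out", "kwargs": {
  "deltas": [
    [0.015,0,0.001,0,-1],
    [0.025,0,0.001,0,-1],
    [0.025,0,0.001,0,-1]
  ]
}}

```text
clock: 24.2
position: [0.499, 0.1055, 0.0638]
ee_rot: [0.992, -0.123, 0.001, -0.0]
ft_force: [-1.2, -1.2, 12.0]
grip_width: 0.003
grasp_force: 5.6
```

```bash
python3 chk.py; python3 - <<'E'
from h import *
p=camera("wrist"); im=p["img"][0:190,230:410]; save("w8.png",cv2.resize(im,None,fx=3,fy=3,interpolation=cv2.INTER_CUBIC))
np.savez("w8.npz",**{k:p[k] for k in("img","depth","cx","cy","R","t","vertical_fov")})
E
```

```text
[0.49901347 0.10545234 0.0638195 ] [-1.8 -1.6 10.9] tcp in holder [-5.07550740e-02  8.30922567e-05]
posts 375 [0.0466, 0.0525, 0.0548, 0.0572, 0.0576] 0.0024 0.0319
case 5825 [0.0124, 0.0176, 0.0355, 0.0494, 0.0513] -0.0001 0.0283
jaw 2652 [-0.0042, -0.0036, 0.0036, 0.0105, 0.0113] -0.0006 0.0322
nose 227 [0.0112, 0.0113, 0.0141, 0.0177, 0.0195] -0.0006 0.0263
0.95 [319.8  56.3  86.8  94.3] [ 3.66694773e-02 -1.96352786e-05]
0.23 [320.8 127.5 160.8 344.1] [ 0.00643063 -0.0004688 ]
```

View pics/w8.png

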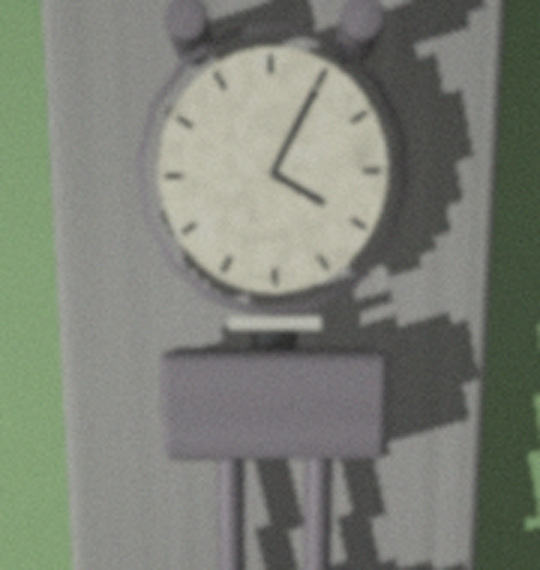

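The jaw front has moved to v≈351, about 2.85 mm, while the nose plate stayed on the case at v≈323. The case rests on both posts, and the gap of about 5.1–5.3 mm means the nose is pushed back about 2.8 mm, roughly half-way. I lift off and check.

>>> {"fn": "carry_out", "kwargs": {
  "deltas": [
    [0,0,-0.05,0,-1],
    [0,0,-0.3,0,-1],
    [-0.2,0,-0.6,0,-1],
    [-0.4,0,-0.8,0,-1],
    [-0.4,0,-0.8,0,-1],
    [-0.4,0,-0.8,0,-1]
  ]
}}

```text
clock: 25.1
position: [0.4399, 0.1198, 0.1826]
ee_rot: [0.992, -0.123, 0.0, 0.0]
ft_force: [0.8, 0.4, 0.5]
grip_width: -0.003
grasp_force: 0.0
```

```bash
python3 chk.py && python3 -c "
from h import *
print(ticket.hand_in())"
```

```text
[0.43975494 0.11973154 0.18212599] [-1.2 -0.  -0.1] tcp in holder [-0.11170739 -0.00045099]
case 651 [0.0127, 0.0143, 0.0232, 0.028, 0.0283] -0.0001 0.0281
jaw 1069 [-0.0047, -0.004, 0.0033, 0.0103, 0.011] -0.0001 0.0323
nose 125 [-0.0048, -0.0047, 0.0145, 0.0176, 0.0185] -0.0001 0.0259
0.72 [318.5   5.   12.2  40. ] [0.02502712 0.00028405]
the job is handed in; nothing more can be done
None
```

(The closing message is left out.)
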